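# Walk a heavy heat sink round to face the jig fence

## Task

Using only pushes with the fingers, never gripping, lifting or tipping it, walk the heavy finned heat sink round on the bench until its copper face looks squarely at the blue fence, while that face is still more than a finger's width clear of the fence. Then push it straight forward so that the whole copper face rests flat against the fence, not overhanging either end, and draw the hand away. Leave the other things on the bench where they are.

Things in the scene. Friction and masses are not known exactly. Their poses are not given: they have to be found in the camera images.
- fence: Fixed blue steel-angle fence, 240 mm long (its x axis), 40 mm high. Origin: on its flat working face, mid-length, at bench level. The face is its plane y = 0; the heat sink belongs on the -y side and +y points into the fence. Upright 10 mm thick, foot 6 mm high reaching 55 mm behind the face.
- heatsink: Loose finned aluminium heat sink, 110 (its x) x 90 (its y) x 48 mm high, 0.67 to 1.0 kg, sides flat, too wide to grip; slides under about 3 to 8 N. Origin: centre of its underside. Its +y side is copper. Home: its axes parallel to the fence's. It starts with its origin 140 to 180 mm in front of the fence face, turned 1.1 to 2.1 rad anticlockwise (from above) from home.
- copper_face (a point): Centre of the heat sink's copper face (110 mm wide, full height), 45 mm from its origin along its +y and 20 mm above the bench; from above it shows as a copper strip along one long edge. Axes as the heat sink's.
- spool: Loose steel-coloured spool, 54 mm diameter, 40 mm high, standing behind the fence. Leave alone. Origin at its underside.
- capacitor: Loose blue can capacitor, 30 mm diameter, 40 mm high, standing behind the fence. Leave alone. Origin at its underside.
- jar: Loose glass jar with black lid, 50 mm diameter, 60 mm high, off the fence's -x end. Leave alone. Origin at its underside.
- pliers: Loose green-handled pliers lying on the bench, 165 mm long along its x, 60 mm wide, 15 mm high. Leave alone. Origin mid-length at bench level.
- screwdriver: Loose red screwdriver lying on the bench along its x, about 200 mm long, under 35 mm high. Leave alone.
- tub: Loose whitish open plastic tub, 120 x 110 x 75 mm high. Leave alone. Origin at the centre of its underside.
Not all that is in view belongs to the job. What is shaped like the heatsink but green is not meant.

How it is judged:
On the way:
1. the copper face looks squarely at the fence (within 0.15 rad) while its centre is still at least 12 mm clear of it (angle between the x axis of heatsink and the x axis of fence, either way round below 0.15 rad and y of heatsink in the frame of fence below -0.057 m and y of copper_face in the frame of fence below -0.012 m and y of fence in the frame of heatsink above 0.05 m), for 0.2 s.
At the end, for the whole second after the job is handed in: The heat sink stands flat and at rest on the bench, copper face against the fence: parallel within 0.05 rad, its centre within 4 mm of the fence face, and the whole 110 mm face within the fence's length (2 mm over at most) (angle between the x axis of heatsink and the x axis of fence, either way round below 0.05 rad and y of copper_face in the frame of fence between -0.004 and 0.004 m and y of heatsink in the frame of fence below -0.035 m and x of heatsink in the frame of fence between -0.067 and 0.067 m and angle between heatsink's own z axis and vertical below 0.05 rad and height (world z) of heatsink below 0.004 m and linear speed of heatsink below 0.01 m/s); the robot touches nothing.
It fails at once if the heat sink is lifted off the bench (height (world z) of heatsink above 0.008 m).
It fails at once if the heat sink is tipped (angle between heatsink's own z axis and vertical above 0.2 rad).
It fails at once if one of the other loose things is moved more than 15 mm (distance of any of spool, capacitor, jar, pliers, screwdriver, tub from where it was at the start of the episode above 0.015 m).
It also fails if it takes over 69 s, if anything falls off the work surface, if the arm or the gripper's body presses on something with over 40 N, if the wrist force passes 120 N, or if a joint passes its speed limit or range.

## Robot

A 6-joint arm with a two-finger parallel gripper is mounted at the origin on the work surface. World frame = base frame: x ahead of the robot, y to its left, z up, the work surface at z = 0. Lengths are in m, angles in rad, forces in N, time in s.
With the tool pointing down it reaches from about 0.425 to 0.95 m from the base axis. Payload 3.5 kg.
Tool frame: the origin (TCP) lies at the very end of the fingers, on their centre line; the grasp point (between the pads) lies 19 mm behind it; y points along the fingers, z is the direction in which the jaws open and shut, and the axes are right-handed (so a half turn about y gives the same grasp; the last joint's range is limited). The gripper opens to 85 mm and grips with 20 to 120 N. Pads are 22 mm wide; open, the fingers measure 114 mm over their backs; the gripper's body (76 mm by 85 mm) begins 54 mm behind the grasp point. The pads swing forward as they close: fully open they stand 13 mm farther back than shut.
Start: joints at [-1.361, 0.286, 1.577, -0, 1.279, -0.15], TCP at [0.238, -0.632, 0.231] pointing down, gripper open.
Joint ranges: [-2.77, 2.77], [-0.9, 2.22], [0.21, 2.48], [-1.53, 4.67], [0.24, 2.81], [-2.84, 2.84]. Speed limits (rad/s): [2.79, 2.79, 3.14, 3.14, 3.14, 3.14].

## Interface

Orientations are given as a unit quaternion [x, y, z, w].
In Python, from plant import ctrl, cams gives the robot as it stands.
- The arm moves only by the tool play_rows, never from a script. Its argument "steps" is a list of rows, each an object of numbers: "claw": the finger opening in cm, from 0 to 8.54; "tx", "ty", "tz": the shift along the tool's x, y, z in cm; "ax", "ay", "az": the turn, a rotation vector about the tool's x, y, z in degrees. A call has 1 to 12 rows; each row is the pose to reach, as a shift and turn from the pose commanded when the call began, along the tool's axes at that moment; what a row does not reach only later rows make up. A row lasts 1/12 s, in which the tool goes at most 41.7 mm and 7.16 degrees, less where a joint would pass 70% of its speed; a pose out of reach is approached as far as the arm can. A call with a gripper value outside its range is refused whole. The fingers move at their own pace and stop on an object; "grip_force" is the grip in N (left out, the last holds). Time passes only in rows, so rows that repeat a pose let the fingers close. It gives the time, the measured TCP pose, the force and the opening at its end, in the units of the state.
- ctrl.get_state(): the state, without advancing time (a new reading comes with each control period).
- cams.read_camera(name): name is "scene" or "top" or "wrist"; returns (picture, depth): 420x560x3 uint8, blue, green, red; 420x560 float32, m along the optical axis (not along the pixel's ray), 0 where there is no reading.
- cams.camera_model(name): a dict with "intrinsics" (3x3 intrinsics, pixels), "rvec" (rotation vector, rad) and "tvec" (3), from world to camera coordinates, as OpenCV has them; the wrist camera has in their place "tool_from_camera" (4x4, takes a point from camera to tool coordinates, whose origin is the TCP and whose axes are the tool frame's). Camera axes: x right, y down, z forward; pixel columns grow to the right and rows downward; lengths in m; the calibration is good to about 2 mm. A picture is of the moment at which its call begins: read the wrist's pose just before it. camera_model takes no time and is no camera call.
- ctrl.sign_off(): hands the job in, once; it reports no verdict.
The state is a dict: "time": time; "qpos": joint angles; "dq": joint speeds; "joint_efforts": joint torques, N m; "eef_pos": TCP position; "tcp_rot": TCP orientation; "contact_force": force on the tool from outside, world axes, zero at the start; "wrist_torque": the same for the moment, N m; "opening": opening from 0.0 (shut) to 1.0 (fully open).
Only numpy, scipy, OpenCV 4.12 (cv2) and the standard library are available. Lean on these libraries where they do the work, as an engineer would, in place of code of your own. Each camera call takes 0.05 s, during which the arm holds its last target.

## Working session

There is one attempt and no reset: what is moved stays moved. The work goes in short steps, Python scripts to look and compute and a tool call to move; the robot and the scene stay as the last step left them, time stands still between calls to the robot, and variables do not carry over. Pictures are saved under pics/ and viewed, and the job is handed in when it is done.

Besides the shell and the picture viewer there is one more tool, called after "Request:" by a JSON object that holds its "fn" and its "kwargs". play_rows: Moves the arm, as the interface text tells. Its arguments: {"type":"object","properties":{"steps":{"type":"array","items":{"type":"object","properties":{"claw":{"type":"number"},"tx":{"type":"number"},"ty":{"type":"number"},"tz":{"type":"number"},"ax":{"type":"number"},"ay":{"type":"number"},"az":{"type":"number"}}}},"grip_force":{"type":"number"}},"required":["steps"]}

```bash
mkdir -p pics; ls; cat > h.py <<'E'
import numpy as np,cv2
from plant import ctrl,cams
def cam(n):
    m=cams.camera_model(n);K=np.array(m["intrinsics"]);R=cv2.Rodrigues(np.array(m["rvec"],float))[0];t=np.array(m["tvec"],float).ravel()
    return K,R,t
def ray(n,uv,z):
    K,R,t=cam(n);uv=np.atleast_2d(uv).astype(float)
    d=np.c_[uv,np.ones(len(uv))]@np.linalg.inv(K).T@R
    c=-R.T@t
    return c+d*((z-c[2])/d[:,2])[:,None]
def proj(n,P):
    K,R,t=cam(n);p=(np.atleast_2d(P)@R.T+t)@K.T
    return p[:,:2]/p[:,2:]
E
python3 - <<'E'
from h import *
for n in("top","scene"):
    im,d=cams.read_camera(n);cv2.imwrite(f"pics/{n}0.png",im);np.save(f"pics/{n}0.npy",d)
print(ctrl.get_state())
print([ray("top",[u,v],0) for u,v in((0,0),(560,0),(0,420),(560,420))])
E
```

```text
pics
{'time': 0.1, 'qpos': array([-1.36098660e+00,  2.87109198e-01,  1.57805473e+00,  2.67974387e-05,
        1.27857859e+00, -1.49975753e-01]), 'dq': array([-1.16080155e-04, -1.23620127e-03, -2.86342147e-03,  2.28862792e-04,
       -3.82180614e-05, -5.02170836e-04]), 'joint_efforts': array([ 3.91939811e-04, -4.07302737e+01, -2.93698329e+01, -1.47316846e-04,
        3.43968291e-03,  3.50071012e-06]), 'eef_pos': array([ 0.2375728 , -0.63117186,  0.23005101]), 'tcp_rot': array([-0.12652931,  0.69645623, -0.69493619,  0.12650197]), 'contact_force': array([ 0.60882216,  0.12165421, -0.58335629]), 'wrist_torque': array([-0.02534443, -0.0089266 ,  0.0250867 ]), 'opening': 1.0015368226184804}
[array([[1.04194367, 0.64045159, 0.        ]]), array([[ 1.00114044, -0.59050216,  0.        ]]), array([[0.14369911, 0.60671853, 0.        ]]), array([[ 0.12572277, -0.51843676,  0.        ]])]
```

View pics/top0.png

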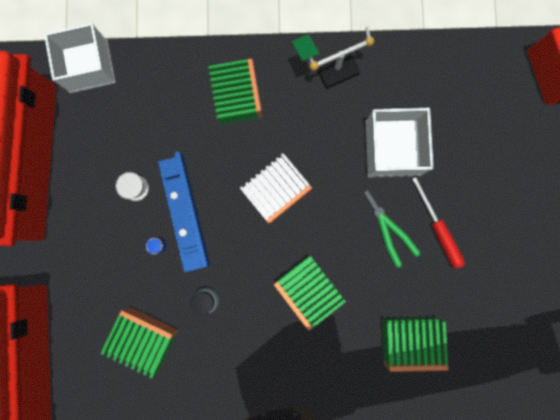

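View pics/scene0.png

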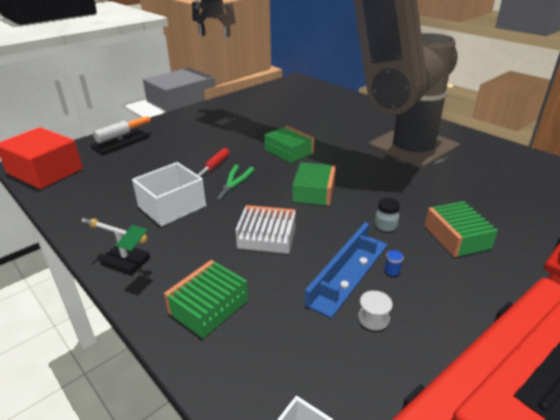

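Candidates for the heat sink: white/silver with copper edge at (277,188). The green ones at (235,90), (310,292), (138,343) and (415,343) are excluded by their colour. My choice is (277,188); next a close crop and a measurement.

```bash
cat >> h.py <<'E'
def grab():
    return cams.read_camera("top")
def measure_fence(im):
    hsv=cv2.cvtColor(im,cv2.COLOR_BGR2HSV)
    m=cv2.inRange(hsv,(98,120,60),(125,255,255))
    n,l,s,c=cv2.connectedComponentsWithStats(m)
    i=1+np.argmax(s[1:,4]);return (l==i).astype(np.uint8),hsv
E
python3 - <<'E'
from h import *
im=cv2.imread("pics/top0.png");d=np.load("pics/top0.npy")
m,hsv=measure_fence(im)
c=cv2.findContours(m,0,2)[0][0];r=cv2.minAreaRect(c);print(r,cv2.boxPoints(r))
print(hsv[188,277],hsv[205,290],hsv[207,289],hsv[189,308])
# depth -> height map
K,R,t=cam("top");v,u=np.mgrid[:420,:560]
P=np.stack([(u-K[0,2])/K[0,0]*d,(v-K[1,2])/K[1,1]*d,d],-1)
W=(P-t)@R
np.save("pics/W0.npy",W)
for rr in range(150,275,12):print(rr,[(cc,int(1000*W[rr,cc,2])) for cc in range(156,216,3)])
big=cv2.resize(im[140:290,120:330],None,fx=3.8,fy=3.8,interpolation=cv2.INTER_CUBIC);cv2.imwrite("pics/crop0.png",big)
E
```

```text
((182.6742706298828, 211.21295166015625), (119.6763687133789, 27.458215713500977), 76.26373291015625) [[155.12907 156.34622]
 [181.80196 149.82617]
 [210.21947 266.07968]
 [183.54659 272.59973]]
[ 90   1 246] [ 10 142 187] [ 10 131 130] [ 11 145 234]
150 [(156, 3), (159, -1), (162, 0), (165, -1), (168, 0), (171, -1), (174, 1), (177, 1), (180, 1), (183, 0), (186, 1), (189, 2), (192, 2), (195, 0), (198, 0), (201, -1), (204, 1), (207, 0), (210, 0), (213, 2)]
162 [(156, 0), (159, 7), (162, 4), (165, 4), (168, 5), (171, 6), (174, 7), (177, 42), (180, 40), (183, 24), (186, -2), (189, 0), (192, 1), (195, -1), (198, 1), (201, -2), (204, 0), (207, 0), (210, 0), (213, 0)]
174 [(156, 1), (159, 0), (162, 5), (165, 32), (168, 31), (171, 33), (174, 32), (177, 32), (180, 39), (183, 40), (186, 20), (189, -2), (192, 1), (195, 0), (198, 0), (201, -1), (204, 0), (207, 1), (210, 1), (213, 2)]
186 [(156, -2), (159, 0), (162, 0), (165, 6), (168, 7), (171, 4), (174, 7), (177, 5), (180, 5), (183, 39), (186, 41), (189, 22), (192, 0), (195, 1), (198, -1), (201, -4), (204, 2), (207, 2), (210, -1), (213, 0)]
19
[... 771 characters left out ...]
 42), (198, 39), (201, 19), (204, 0), (207, 1), (210, 0), (213, 2)]
246 [(156, 41), (159, 40), (162, 30), (165, 7), (168, -1), (171, 1), (174, -1), (177, 1), (180, 6), (183, 7), (186, 4), (189, 6), (192, 6), (195, 29), (198, 41), (201, 42), (204, 18), (207, 872), (210, 0), (213, 0)]
258 [(156, 1), (159, 0), (162, 2), (165, 0), (168, 1), (171, 0), (174, 0), (177, 0), (180, -1), (183, 7), (186, 6), (189, 7), (192, 6), (195, 6), (198, 6), (201, 43), (204, 38), (207, 14), (210, 0), (213, 0)]
270 [(156, 1), (159, 2), (162, -1), (165, 0), (168, 0), (171, 0), (174, 1), (177, 0), (180, 0), (183, 0), (186, 7), (189, 6), (192, -1), (195, 0), (198, 1), (201, 0), (204, 4), (207, 0), (210, 0), (213, -1)]
```

View pics/crop0.png

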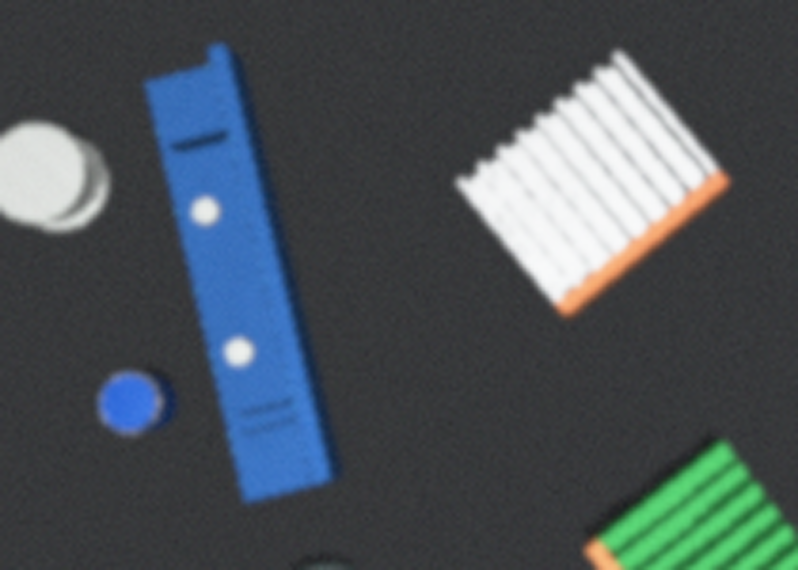

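```bash
cat >> h.py <<'E'
def fence_pose(im,W):
    m,_=measure_fence(im)
    # subpixel: right edge of the upright's top, cast to z=.04
    v,u=np.nonzero(m);s=(np.abs(W[v,u,2]-.04)<.006)
    p=np.c_[u,v][s]
    r=ray("top",p,.04)[:,:2]
    rect=cv2.minAreaRect((r*1000).astype(np.float32));b=cv2.boxPoints(rect)
    # axis x: pointing to world +x
    vx,vy,x0,y0=cv2.fitLine((r*1000).astype(np.float32),cv2.DIST_HUBER,0,.01,.01).ravel()
    ex=np.array([vx,vy]);ex*=np.sign(ex[0]);ey=np.array([-ex[1],ex[0]])
    c=np.array([x0,y0]);q=r*1000-c
    a=q@ex;bb=q@ey
    return ex,ey,c,np.percentile(a,[0,1,99,100]),np.percentile(bb,[0,2,50,98,100])
def hs_pose(im,roi=None):
    hsv=cv2.cvtColor(im,cv2.COLOR_BGR2HSV)
    w=cv2.inRange(hsv,(0,0,120),(180,60,255));k=cv2.inRange(hsv,(5,90,90),(18,255,255))
    m=w|k
    if roi is not None:
        z=np.zeros_like(m);x,y,ww,hh=roi;z[y:y+hh,x:x+ww]=255;m&=z;k=k&z
    m=cv2.morphologyEx(m,cv2.MORPH_CLOSE,np.ones((5,5)))
    n,l,s,c=cv2.connectedComponentsWithStats(m)
    # component containing copper
    best=max(range(1,n),key=lambda i:min((k[l==i]>0).sum(),80)+min((w[l==i]>0).sum(),1000)*1.0*((k[l==i]>0).sum()>20))
    cnt=max(cv2.findContours((l==best).astype(np.uint8),0,2)[0],key=cv2.contourArea).reshape(-1,2)
    r=ray("top",cnt,.048)[:,:2]*1000
    rect=cv2.minAreaRect(r.astype(np.float32));b=cv2.boxPoints(rect)
    kk=np.argwhere((l==best)&(k>0))[:,::-1];kr=ray("top",kk,.048)[:,:2]*1000
    vx,vy,_,_=cv2.fitLine(kr.astype(np.float32),cv2.DIST_HUBER,0,.01,.01).ravel()
    c=np.array(rect[0]);n=np.array([-vy,vx]);n*=np.sign(n@(kr.mean(0)-c))
    # rect angle snapped to copper normal
    e=b-np.roll(b,1,0);best_n=max([s*x/np.linalg.norm(x) for x in e[:2] for s in(1,-1)],key=lambda x:x@n)
    return c,best_n,n,rect[1],kr.mean(0)
def W_of(d,n="top"):
    K,R,t=cam(n);v,u=np.mgrid[:420,:560]
    P=np.stack([(u-K[0,2])/K[0,0]*d,(v-K[1,2])/K[1,1]*d,d],-1)
    return (P-t)@R
E
python3 - <<'E'
from h import *
im=cv2.imread("pics/top0.png");W=np.load("pics/W0.npy")
f=fence_pose(im,W);print(f)
h=hs_pose(im,(230,140,90,90));print(h)
K,R,t=cam("top");print("cam",-R.T@t)
a=lambda v:np.degrees(np.arctan2(v[1],v[0]))
print(a(f[1]),a(h[1]),a(h[2]),"turn needed",a(h[1])-a(f[1]))
for nme,p,z in (("jar",(206,299),.06),("spool",(129,186),.04),("cap",(153,246),.04)):print(nme,ray("top",p,z))
g=[(275,284),(311,257),(345,300),(309,328)];print("green",ray("top",g,.048))
print("plier",ray("top",[(366,192),(399,265)],.01),"tub",ray("top",[(366,110),(366,178)],.075))
E
```

```text
(array([0.9729665 , 0.23094632], dtype=float32), array([-0.23094632,  0.9729665 ], dtype=float32), array([561.57117, 208.14526], dtype=float32), array([-118.11559154, -115.43104356,  118.24546094,  121.07554203]), array([-6.23980622e+00, -5.54606305e+00, -1.36690691e-02,  1.25064988e+01,
        3.76525077e+01]))
(array([597.76049805,  34.90736771]), array([-0.78878623, -0.6146676 ], dtype=float32), array([-0.7841055, -0.6206276], dtype=float32), (95.061279296875, 114.07540130615234), array([564.57653424,   9.06487904]))
cam [0.4821151  0.01789769 0.87285951]
103.35279 -142.07222 -141.638 turn needed -245.42502
jar [[0.38433948 0.17389107 0.06      ]]
spool [[0.61068322 0.3325914  0.04      ]]
cap [[0.48843774 0.28319548 0.04      ]]
green [[ 0.40897201  0.04081651  0.048     ]
 [ 0.45979816 -0.03096111  0.048     ]
 [ 0.37540585 -0.09442356  0.048     ]
 [ 0.32356995 -0.02306502  0.048     ]]
plier [[ 0.59028462 -0.15121679  0.01      ]
 [ 0.4385509  -0.21213557  0.01      ]] tub [[ 0.74349552 -0.14514624  0.075     ]
 [ 0.60928169 -0.13959917  0.075     ]]
```

```bash
cat >> h.py <<'E'
from scipy.spatial.transform import Rotation as Ro
FX=np.array([.97297,.23095]);FY=np.array([-.23095,.97297]);FO=np.array([562.7,203.3])
def tof(p): q=np.asarray(p)-FO; return np.array([q@FX,q@FY])
def tow(q): return FO+q[0]*FX+q[1]*FY
def shift(s,p): # world target mm (3) -> tool shift cm (from measured pose)
    R=Ro.from_quat(s["tcp_rot"]).as_matrix();return (R.T@(np.asarray(p)/1000-s["eef_pos"]))*100
E
python3 - <<'E'
from h import *
s=ctrl.get_state();R=Ro.from_quat(s["tcp_rot"]).as_matrix();print(R.round(3))
a=lambda v:np.degrees(np.arctan2(v[1],v[0]));print("x yaw",a(R[:,0]),"z yaw",a(R[:,2]))
print(tof([597.8,34.9]), tof([604,-30]))
for p in ([650,-90,200],): print(shift(s,p))
E
```

```text
[[-0.936 -0.     0.352]
 [-0.352  0.002 -0.936]
 [-0.    -1.    -0.002]]
x yaw -159.38627535314123 z yaw -69.38623321801217
[  -4.740733 -171.954493] [ -13.696974 -236.532136]
[-57.65393304   3.10174421 -36.12569118]
```

```bash
python3 - <<'E'
from h import *
s=ctrl.get_state();print(shift(s,[624,-58,130]))
E
```

```text
[-56.34458225  10.10957271 -40.02132208]
```

Request:
{"fn": "play_rows", "kwargs": {"steps": [{"claw": 0,"tx": -4,"ty": 0.7,"tz": -2.8,"ay": -6.5},{"claw": 0,"tx": -8,"ty": 1.4,"tz": -5.6,"ay": -13},{"claw": 0,"tx": -11,"ty": 2,"tz": -8,"ay": -19},{"claw": 0,"tx": -14,"ty": 2.5,"tz": -10,"ay": -25},{"claw": 0,"tx": -17,"ty": 3,"tz": -12,"ay": -31},{"claw": 0,"tx": -20,"ty": 3.5,"tz": -14,"ay": -37},{"claw": 0,"tx": -23,"ty": 4,"tz": -16.2,"ay": -43},{"claw": 0,"tx": -26,"ty": 4.6,"tz": -18.4,"ay": -49},{"claw": 0,"tx": -29,"ty": 5.2,"tz": -20.6,"ay": -55},{"claw": 0,"tx": -32,"ty": 5.8,"tz": -22.8,"ay": -61},{"claw": 0,"tx": -35,"ty": 6.3,"tz": -25,"ay": -67},{"claw": 0,"tx": -38,"ty": 6.8,"tz": -27,"ay": -73}]}}

```text
invalid input at $.steps[0]: expected keys claw, tx, ty, tz, ax, ay, az
```

```bash
python3 - <<'E'
from h import *
s=ctrl.get_state();R=Ro.from_quat(s["tcp_rot"]).as_matrix();a=lambda v:np.degrees(np.arctan2(v[1],v[0]))
print(s["time"],s["eef_pos"],a(R[:,2]),s["qpos"],s["dq"],s["opening"]);print(shift(s,[624,-58,130]))
E
```

```text
0.1 [ 0.2375728  -0.63117186  0.23005101] -69.38623321801217 [-1.36098660e+00  2.87109198e-01  1.57805473e+00  2.67974387e-05
  1.27857859e+00 -1.49975753e-01] [-1.16080155e-04 -1.23620127e-03 -2.86342147e-03  2.28862792e-04
 -3.82180614e-05 -5.02170836e-04] 1.0015368226184804
[-56.34458225  10.10957271 -40.02132208]
```

All keys are required. I'll send the same move with every key filled in.

Request:
{"fn": "play_rows", "kwargs": {"steps": [{"claw": 0,"tx": -4,"ty": 0.7,"tz": -2.8,"ax": 0,"ay": -6.5,"az": 0},{"claw": 0,"tx": -8,"ty": 1.4,"tz": -5.6,"ax": 0,"ay": -13,"az": 0},{"claw": 0,"tx": -11,"ty": 2,"tz": -8,"ax": 0,"ay": -19,"az": 0},{"claw": 0,"tx": -14,"ty": 2.5,"tz": -10,"ax": 0,"ay": -25,"az": 0},{"claw": 0,"tx": -17,"ty": 3,"tz": -12,"ax": 0,"ay": -31,"az": 0},{"claw": 0,"tx": -20,"ty": 3.5,"tz": -14,"ax": 0,"ay": -37,"az": 0},{"claw": 0,"tx": -23,"ty": 4,"tz": -16.2,"ax": 0,"ay": -43,"az": 0},{"claw": 0,"tx": -26,"ty": 4.6,"tz": -18.4,"ax": 0,"ay": -49,"az": 0},{"claw": 0,"tx": -29,"ty": 5.2,"tz": -20.6,"ax": 0,"ay": -55,"az": 0},{"claw": 0,"tx": -32,"ty": 5.8,"tz": -22.8,"ax": 0,"ay": -61,"az": 0},{"claw": 0,"tx": -35,"ty": 6.3,"tz": -25,"ax": 0,"ay": -67,"az": 0},{"claw": 0,"tx": -38,"ty": 6.8,"tz": -27,"ax": 0,"ay": -73,"az": 0}]}}

```text
time: 1.1
eef_pos: [0.4986, -0.2431, 0.1626]
tcp_rot: [0.517, -0.483, 0.482, -0.517]
contact_force: [-0.0, -0.8, -0.6]
opening: 0.004
```

```bash
python3 - <<'E'
from h import *
s=ctrl.get_state();R=Ro.from_quat(s["tcp_rot"]).as_matrix();a=lambda v:np.degrees(np.arctan2(v[1],v[0]))
print(s["time"],s["eef_pos"],a(R[:,2]),s["qpos"],s["dq"],s["opening"]);print(shift(s,[624,-58,130]))
E
```

```text
1.1 [ 0.4985722  -0.2430746   0.16258156] 3.9196310523001565 [-6.36598320e-01  9.08700435e-02  1.93392592e+00  9.46042400e-05
  1.11783705e+00 -7.05049961e-01] [ 0.7930538   0.20696486 -0.1103534  -0.00327146 -0.11029667 -0.45938272] 0.004198168669075663
[-17.60437652   3.26100723  13.78095636]
```

Request:
{"fn": "play_rows", "kwargs": {"steps": [{"claw": 0,"tx": -3,"ty": 0.4,"tz": 2.4,"ax": 0,"ay": -2,"az": 0},{"claw": 0,"tx": -6,"ty": 0.8,"tz": 4.8,"ax": 0,"ay": -4,"az": 0},{"claw": 0,"tx": -9,"ty": 1.4,"tz": 7.2,"ax": 0,"ay": -6,"az": 0},{"claw": 0,"tx": -12,"ty": 2,"tz": 9.6,"ax": 0,"ay": -8,"az": 0},{"claw": 0,"tx": -15,"ty": 2.8,"tz": 12,"ax": 0,"ay": -9.4,"az": 0},{"claw": 0,"tx": -17,"ty": 3.2,"tz": 13.4,"ax": 0,"ay": -9.4,"az": 0},{"claw": 0,"tx": -17.6,"ty": 3.3,"tz": 13.8,"ax": 0,"ay": -9.4,"az": 0}]}}

```text
time: 1.68
eef_pos: [0.6254, -0.0572, 0.1286]
tcp_rot: [0.554, -0.44, 0.438, -0.554]
contact_force: [-0.1, 0.1, -0.2]
opening: 0.002
```

```bash
cat >> h.py <<'E'
def look(name):
    im,d=cams.read_camera("top");cv2.imwrite(f"pics/{name}.png",cv2.resize(im[100:330,100:400],None,fx=2.6,fy=2.6,interpolation=cv2.INTER_CUBIC));cv2.imwrite(f"pics/{name}_f.png",im);return im,d
def st():
    s=ctrl.get_state();R=Ro.from_quat(s["tcp_rot"]).as_matrix()
    print("t",round(s["time"],2),"tcp",(s["eef_pos"]*1000).round(1),"fence",tof(s["eef_pos"][:2]*1000).round(1),"zyaw",np.degrees(np.arctan2(R[1,2],R[0,2])).round(2),"F",s["contact_force"].round(1),"down",R[:,1].round(3));return s
E
python3 - <<'E'
from h import *
s=st();im,d=look("a1");print(shift(s,[624,-58,12]))
E
```

```text
t 1.68 tcp [625.4 -57.2 128.6] fence [   0.9 -268. ] zyaw 13.23 F [-0.1  0.1 -0.2] down [-0.002  0.002 -1.   ]
[ 0.06673192 11.6575049  -0.13711715]
```

View pics/a1.png

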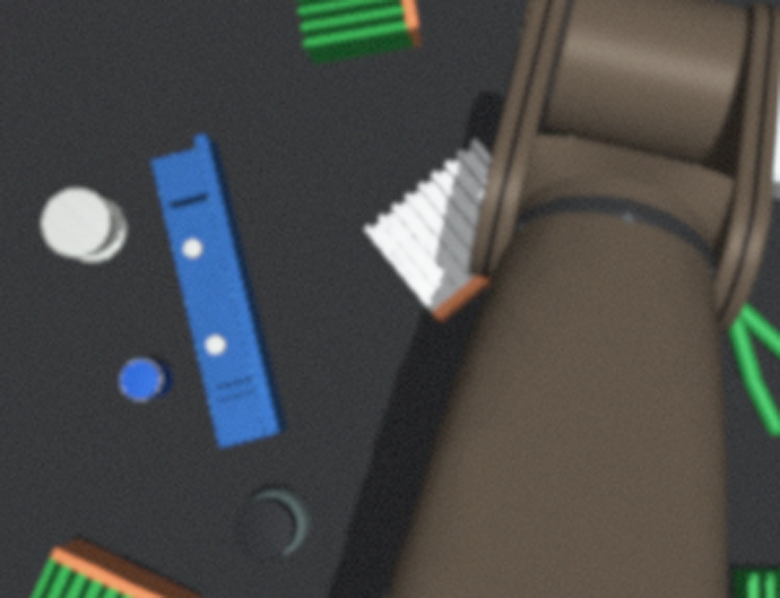

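Request:
{"fn": "play_rows", "kwargs": {"steps": [{"claw": 0,"tx": 0,"ty": 3,"tz": 0,"ax": 0,"ay": 0,"az": 0},{"claw": 0,"tx": 0,"ty": 6,"tz": 0,"ax": 0,"ay": 0,"az": 0},{"claw": 0,"tx": 0,"ty": 9,"tz": 0,"ax": 0,"ay": 0,"az": 0},{"claw": 0,"tx": 0,"ty": 10.7,"tz": 0,"ax": 0,"ay": 0,"az": 0},{"claw": 0,"tx": 0,"ty": 11.6,"tz": 0,"ax": 0,"ay": 0,"az": 0},{"claw": 0,"tx": -0.7,"ty": 11.6,"tz": -0.3,"ax": 0,"ay": 0,"az": 0},{"claw": 0,"tx": -1.2,"ty": 11.6,"tz": -0.5,"ax": 0,"ay": 0,"az": 0},{"claw": 0,"tx": -1.7,"ty": 11.6,"tz": -0.8,"ax": 0,"ay": 0,"az": 0},{"claw": 0,"tx": -2.1,"ty": 11.6,"tz": -1.5,"ax": 0,"ay": 0,"az": 0},{"claw": 0,"tx": -2.5,"ty": 11.6,"tz": -2.3,"ax": 0,"ay": 0,"az": 0},{"claw": 0,"tx": -2.9,"ty": 11.6,"tz": -3.1,"ax": 0,"ay": 0,"az": 0}]}}

```text
time: 2.65
eef_pos: [0.5891, -0.0399, 0.0162]
tcp_rot: [-0.553, 0.438, -0.442, 0.554]
contact_force: [1.6, -2.1, 0.8]
opening: 0.001
```

```bash
python3 - <<'E'
from h import *
s=st();im,d=cams.read_camera("scene");cv2.imwrite("pics/s1.png",cv2.resize(im[150:350,180:440],None,fx=3,fy=3))
E
```

```text
t 2.65 tcp [589.1 -39.9  16.2] fence [ -30.5 -242.7] zyaw 13.04 F [ 1.6 -2.1  0.8] down [ 0.005 -0.001 -1.   ]
```

View pics/s1.png

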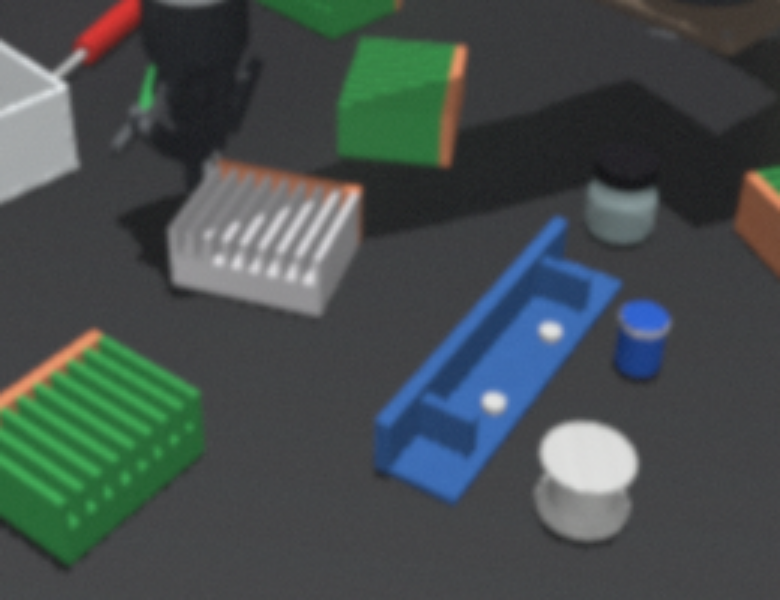

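Request:
{"fn": "play_rows", "kwargs": {"steps": [{"claw": 0,"tx": -0.5,"ty": 0.2,"tz": -0.6,"ax": 0,"ay": 0,"az": 0},{"claw": 0,"tx": -0.9,"ty": 0.2,"tz": -1.1,"ax": 0,"ay": 0,"az": 0},{"claw": 0,"tx": -1.4,"ty": 0.2,"tz": -1.6,"ax": 0,"ay": 0,"az": 0},{"claw": 0,"tx": -1.9,"ty": 0.2,"tz": -2,"ax": 0,"ay": 0,"az": 0},{"claw": 0,"tx": -2.4,"ty": 0.2,"tz": -2.4,"ax": 0,"ay": 0,"az": 0},{"claw": 0,"tx": -3,"ty": 0.2,"tz": -2.8,"ax": 0,"ay": 0,"az": 0},{"claw": 0,"tx": -3.6,"ty": 0.2,"tz": -3.1,"ax": 0,"ay": 0,"az": 0},{"claw": 0,"tx": -4.2,"ty": 0.2,"tz": -3.4,"ax": 0,"ay": 0,"az": 0}]}}

```text
time: 3.37
eef_pos: [0.5449, -0.0059, 0.0122]
tcp_rot: [0.554, -0.44, 0.44, -0.553]
contact_force: [1.5, -3.3, 2.7]
opening: 0.003
```

```bash
python3 - <<'E'
from h import *
s=st();im,d=cams.read_camera("scene");cv2.imwrite("pics/s2.png",cv2.resize(im[150:350,180:440],None,fx=3,fy=3))
im,d=look("a2")
E
```

```text
t 3.37 tcp [544.9  -5.9  12.2] fence [ -65.6 -199.4] zyaw 13.02 F [ 1.5 -3.3  2.7] down [-0.001 -0.    -1.   ]
```

View pics/s2.png

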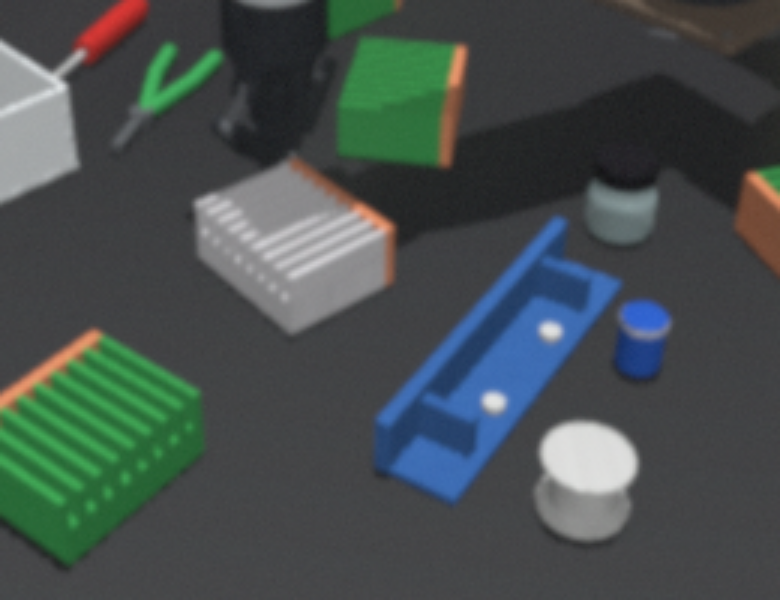

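View pics/a2.png

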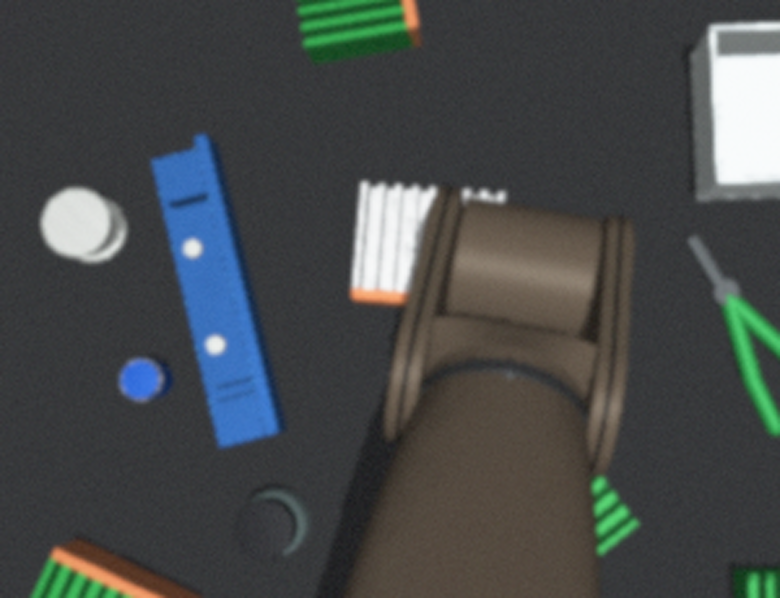

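```bash
python3 - <<'E'
from h import *
c=lambda p:(np.array(p)/2.6+[100,100])
P=ray("top",[c((351,303)),c((361,182)),c((407,305))],.048)[:,:2]*1000
print(P,[tof(p) for p in P]); d=P[1]-P[0];print(np.linalg.norm(d),np.degrees(np.arctan2(d[1],d[0])))
th=np.arctan2(d[1],d[0]);u=np.array([np.cos(th),np.sin(th)]);r=np.array([u[1],-u[0]])
m=(P[0]+P[1])/2+55*r;print("centre",m,tof(m),"angle ccw from home deg",np.degrees(th)+180-103.35)
E
```

```text
[[542.93018351 117.32237188]
 [636.25472918 108.35286131]
 [540.37867507  74.56443669]] [array([-39.09197157, -79.08781372]), array([  49.63850317, -109.36818223]), array([ -51.44945787, -120.10073104])]
93.75458892275574 -5.489889184647333
centre [584.33060104  58.08989629] [ -12.49034756 -146.28066192] angle ccw from home deg 71.16011081535268
```

Request:
{"fn": "play_rows", "kwargs": {"steps": [{"claw": 0,"tx": -0.6,"ty": 0,"tz": -0.3,"ax": 0,"ay": 0,"az": 0},{"claw": 0,"tx": -1.2,"ty": 0,"tz": -0.5,"ax": 0,"ay": 0,"az": 0},{"claw": 0,"tx": -1.8,"ty": 0,"tz": -0.7,"ax": 0,"ay": 0,"az": 0},{"claw": 0,"tx": -2.4,"ty": 0,"tz": -0.8,"ax": 0,"ay": 0,"az": 0},{"claw": 0,"tx": -3,"ty": 0,"tz": -0.9,"ax": 0,"ay": 0,"az": 0},{"claw": 0,"tx": -3.6,"ty": 0,"tz": -1,"ax": 0,"ay": 0,"az": 0},{"claw": 0,"tx": -4.3,"ty": 0,"tz": -1,"ax": 0,"ay": 0,"az": 0},{"claw": 0,"tx": -5,"ty": 0,"tz": -1,"ax": 0,"ay": 0,"az": 0}]}}

```text
time: 4.13
eef_pos: [0.5236, 0.041, 0.0118]
tcp_rot: [0.554, -0.441, 0.439, -0.553]
contact_force: [-1.3, -1.1, -1.5]
opening: 0.001
```

```bash
python3 - <<'E'
from h import *
s=st();im,d=cams.read_camera("scene");cv2.imwrite("pics/s3.png",cv2.resize(im[150:350,180:440],None,fx=3,fy=3))
im,d=look("a3")
E
```

```text
t 4.13 tcp [523.6  41.   11.8] fence [ -75.6 -148.9] zyaw 13.01 F [-1.3 -1.1 -1.5] down [-0.002  0.    -1.   ]
```

View pics/s3.png

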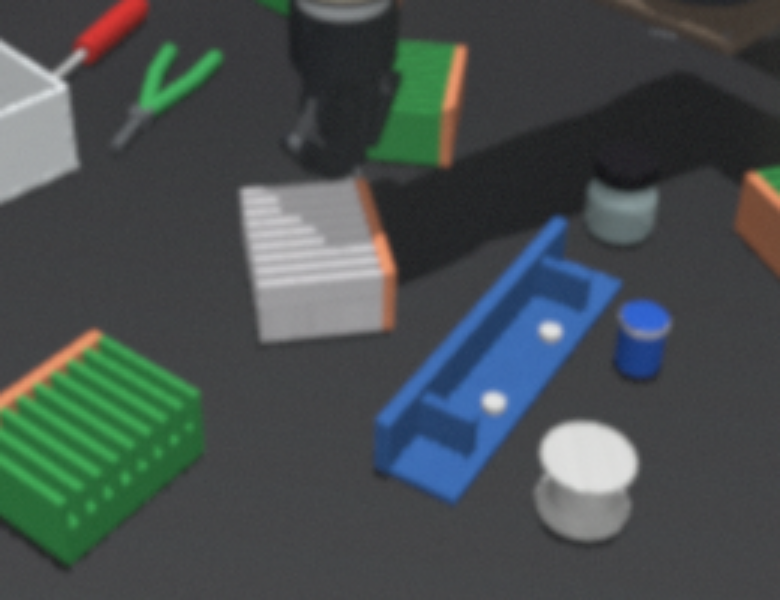

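View pics/a3.png

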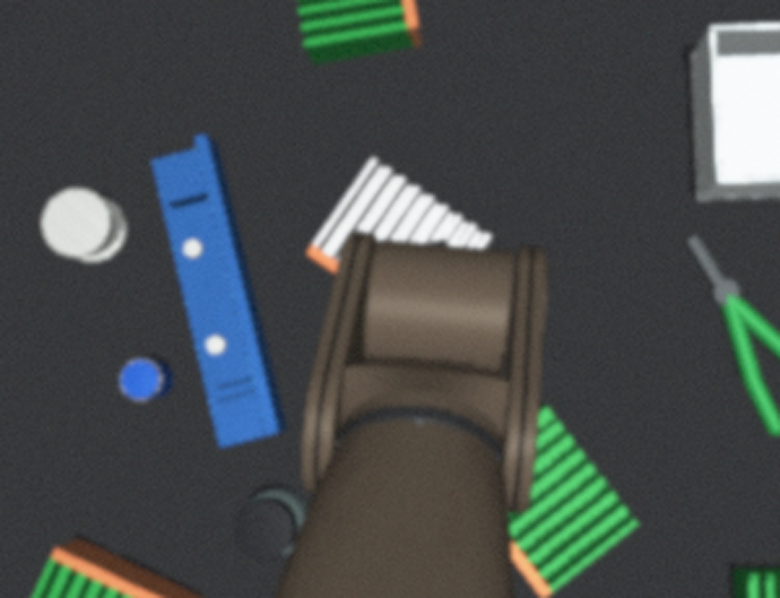

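```bash
cat >> h.py <<'E'
def fromleft(a,b,w=55):
    c=lambda p:(np.array(p)/2.6+[100,100])
    P=ray("top",[c(a),c(b)],.048)[:,:2]*1000
    d=P[1]-P[0];L=np.linalg.norm(d);th=np.arctan2(d[1],d[0]);u=d/L;r=np.array([u[1],-u[0]])
    m=P[0]+45*u+55*r;print("L",L,"corner",tof(P[0]),tof(P[1]),"centre",tof(m),"ccw from home",(np.degrees(th)+180-103.35+180)%360-180)
E
python3 - <<'E'
from h import *
fromleft((307,252),(374,156))
E
```

```text
L 90.28314543940446 corner [  7.54001849 -55.94213791] [  66.78213189 -124.07060351] centre [  -4.435312   -125.98951119] ccw from home 41.01202294902345
```

Request:
{"fn": "play_rows", "kwargs": {"steps": [{"claw": 0,"tx": -0.6,"ty": 0,"tz": 0,"ax": 0,"ay": 0,"az": 0},{"claw": 0,"tx": -1.2,"ty": 0,"tz": 0.1,"ax": 0,"ay": 0,"az": 0},{"claw": 0,"tx": -1.8,"ty": 0,"tz": 0.2,"ax": 0,"ay": 0,"az": 0},{"claw": 0,"tx": -2.4,"ty": 0,"tz": 0.4,"ax": 0,"ay": 0,"az": 0},{"claw": 0,"tx": -3,"ty": 0,"tz": 0.6,"ax": 0,"ay": 0,"az": 0},{"claw": 0,"tx": -3.6,"ty": 0,"tz": 0.9,"ax": 0,"ay": 0,"az": 0},{"claw": 0,"tx": -4.1,"ty": 0,"tz": 1.2,"ax": 0,"ay": 0,"az": 0},{"claw": 0,"tx": -4.7,"ty": 0,"tz": 1.5,"ax": 0,"ay": 0,"az": 0}]}}

```text
time: 4.9
eef_pos: [0.5287, 0.0899, 0.0124]
tcp_rot: [0.554, -0.44, 0.44, -0.553]
contact_force: [-2.0, -2.0, 0.2]
opening: 0.003
```

```bash
python3 - <<'E'
from h import *
s=st();im,d=cams.read_camera("scene");cv2.imwrite("pics/s4.png",cv2.resize(im[150:350,180:440],None,fx=3,fy=3))
im,d=look("a4")
E
```

```text
t 4.9 tcp [528.7  89.9  12.4] fence [ -59.2 -102.5] zyaw 13.02 F [-2.  -2.   0.2] down [-0. -0. -1.]
```

View pics/s4.png

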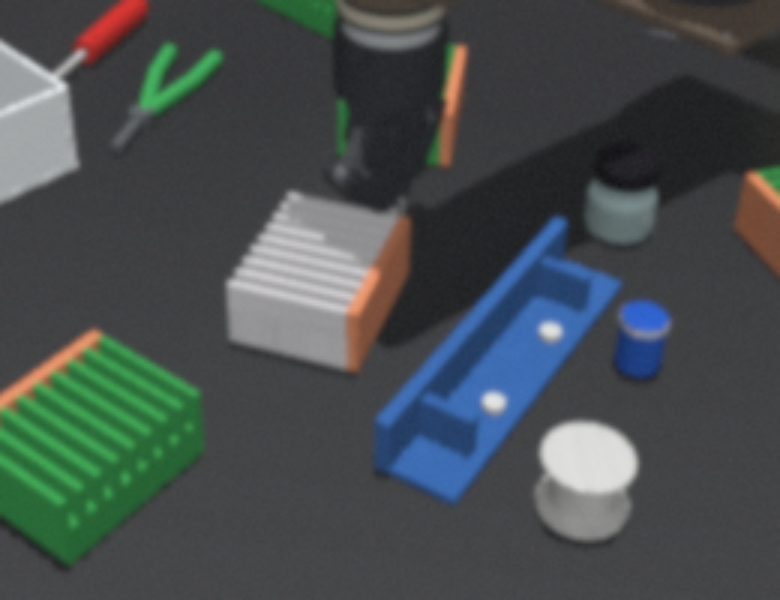

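View pics/a4.png

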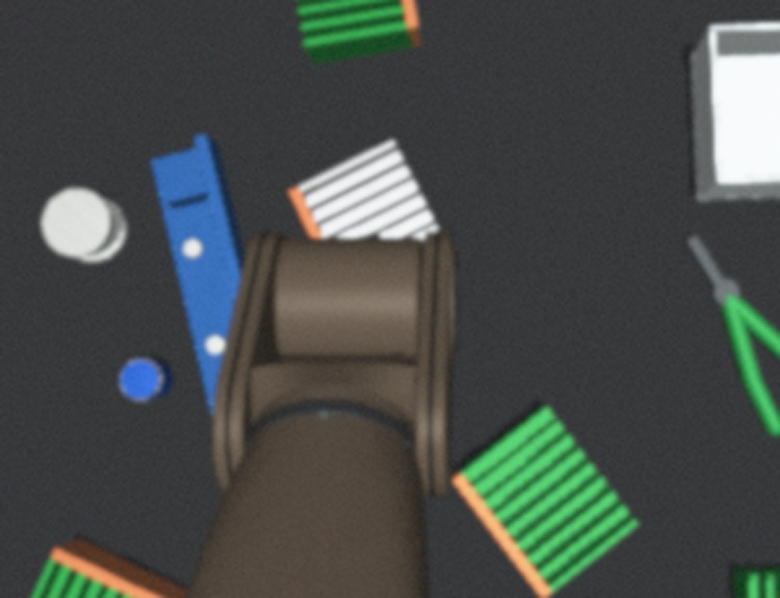

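```bash
python3 - <<'E'
from h import *
fromleft((287,188),(396,138)); 
E
```

```text
L 92.54389331619448 corner [ 59.73534519 -52.93032134] [  76.10591769 -144.01516939] centre [  13.56275912 -106.95008937] ccw from home 10.191874003872726
```

Request:
{"fn": "play_rows", "kwargs": {"steps": [{"claw": 0,"tx": 0,"ty": 0,"tz": -1,"ax": 0,"ay": 0,"az": 0},{"claw": 0,"tx": 0,"ty": 0,"tz": -2,"ax": 0,"ay": 0,"az": 0},{"claw": 0,"tx": 0,"ty": -3,"tz": -2,"ax": 0,"ay": 0,"az": 0},{"claw": 0,"tx": 0,"ty": -6,"tz": -2,"ax": 0,"ay": 0,"az": 0},{"claw": 0,"tx": 1,"ty": -8,"tz": -1.5,"ax": 0,"ay": 0,"az": 0},{"claw": 4,"tx": 4,"ty": -8,"tz": 0.5,"ax": 0,"ay": 0,"az": 0},{"claw": 6,"tx": 7,"ty": -8,"tz": 3,"ax": 0,"ay": 0,"az": 0},{"claw": 6,"tx": 9.5,"ty": -8,"tz": 5.5,"ax": 0,"ay": 0,"az": 0},{"claw": 6,"tx": 10,"ty": -8,"tz": 7.3,"ax": 0,"ay": 0,"az": 0},{"claw": 6,"tx": 10,"ty": -8,"tz": 7.3,"ax": 0,"ay": 0,"az": 0}]}}

```text
time: 5.83
eef_pos: [0.625, 0.0062, 0.0932]
tcp_rot: [-0.552, 0.44, -0.442, 0.554]
contact_force: [-0.5, 0.3, -0.4]
opening: 0.697
```

```bash
python3 - <<'E'
from h import *
s=st();im,d=cams.read_camera("scene");cv2.imwrite("pics/s5.png",cv2.resize(im[150:350,180:440],None,fx=3,fy=3))
im,d=look("a5")
E
```

```text
t 5.83 tcp [625.    6.2  93.2] fence [  15.1 -206.2] zyaw 12.85 F [-0.5  0.3 -0.4] down [ 0.004 -0.    -1.   ]
```

View pics/s5.png

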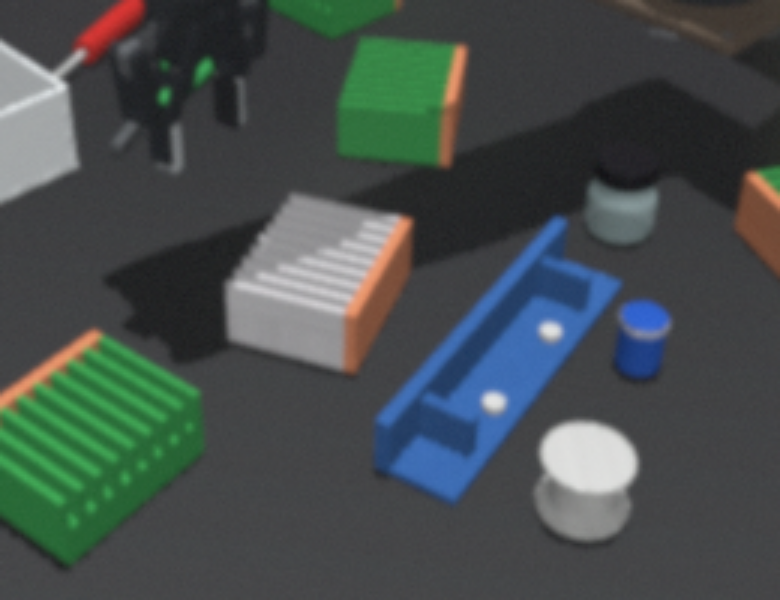

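View pics/a5.png

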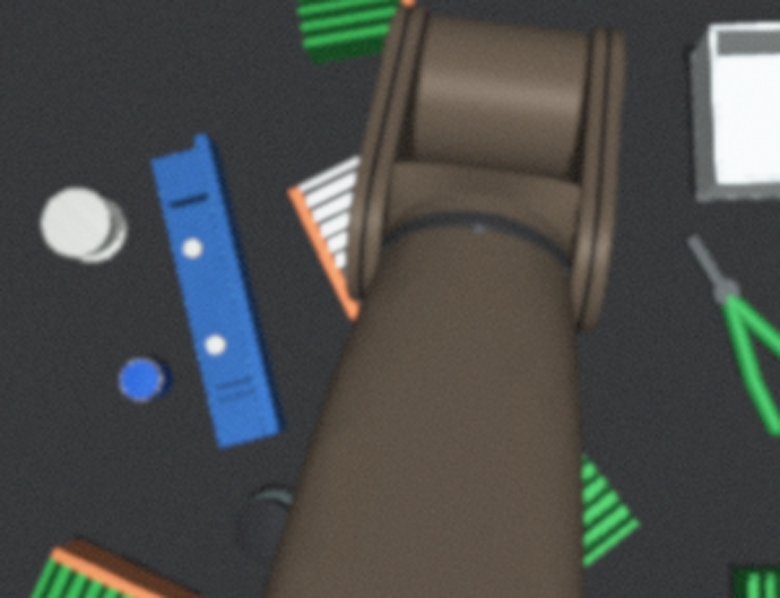

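```bash
cat >> h.py <<'E'
def copper(im,roi=(150,120,180,130)):
    hsv=cv2.cvtColor(im,cv2.COLOR_BGR2HSV);k=cv2.inRange(hsv,(5,90,120),(18,255,255))
    z=np.zeros_like(k);x,y,w,h=roi;z[y:y+h,x:x+w]=255;k&=z
    n,l,s,c=cv2.connectedComponentsWithStats(k);i=1+np.argmax(s[1:,4])
    p=np.argwhere(l==i)[:,::-1]
    r=ray("top",p,.048)[:,:2]*1000;q=np.array([tof(x) for x in r])
    vx,vy,x0,y0=cv2.fitLine(q.astype(np.float32),cv2.DIST_HUBER,0,.01,.01).ravel()
    if vx<0:vx,vy=-vx,-vy
    a=(q-[x0,y0])@[vx,vy];b=(q-[x0,y0])@[-vy,vx]
    print("copper n",len(p),"angle deg",np.degrees(np.arctan2(vy,vx)).round(2),"ctr",np.array([x0,y0]).round(1),"ends",(a.min().round(1),a.max().round(1)),"ext",np.percentile(b,[2,98]).round(1), "end pts",(np.array([x0,y0])+a.min()*np.array([vx,vy])).round(1),(np.array([x0,y0])+a.max()*np.array([vx,vy])).round(1))
E
python3 - <<'E'
from h import *
copper(cv2.imread("pics/a5_f.png"))
E
```

```text
copper n 283 angle deg 12.24 ctr [  3.8 -67.4] ends (np.float64(-55.0), np.float64(57.7)) ext [-5.4  5.2] end pts [-50.  -79.1] [ 60.2 -55.2]
```

Request:
{"fn": "play_rows", "kwargs": {"steps": [{"claw": 6,"tx": 0,"ty": 3,"tz": 0,"ax": 0,"ay": -0.4,"az": 0},{"claw": 6,"tx": 0,"ty": 6,"tz": 0,"ax": 0,"ay": -0.4,"az": 0},{"claw": 6,"tx": 0,"ty": 7.6,"tz": 0,"ax": 0,"ay": -0.4,"az": 0},{"claw": 6,"tx": 0,"ty": 8.1,"tz": 0,"ax": 0,"ay": -0.4,"az": 0},{"claw": 6,"tx": -1.2,"ty": 8.1,"tz": 0,"ax": 0,"ay": -0.4,"az": 0},{"claw": 6,"tx": -2.2,"ty": 8.1,"tz": 0,"ax": 0,"ay": -0.4,"az": 0},{"claw": 6,"tx": -2.8,"ty": 8.1,"tz": 0,"ax": 0,"ay": -0.4,"az": 0},{"claw": 6,"tx": -3.4,"ty": 8.1,"tz": 0,"ax": 0,"ay": -0.4,"az": 0},{"claw": 6,"tx": -4,"ty": 8.1,"tz": 0,"ax": 0,"ay": -0.4,"az": 0},{"claw": 6,"tx": -4.5,"ty": 8.1,"tz": 0,"ax": 0,"ay": -0.4,"az": 0},{"claw": 6,"tx": -5,"ty": 8.1,"tz": 0,"ax": 0,"ay": -0.4,"az": 0},{"claw": 6,"tx": -5.5,"ty": 8.1,"tz": 0,"ax": 0,"ay": -0.4,"az": 0}]}}

```text
time: 6.93
eef_pos: [0.6104, 0.0615, 0.0124]
tcp_rot: [0.555, -0.437, 0.439, -0.555]
contact_force: [-0.9, -4.5, 2.9]
opening: 0.705
```

```bash
python3 - <<'E'
from h import *
s=st();im,d=cams.read_camera("scene");cv2.imwrite("pics/s6.png",cv2.resize(im[150:350,180:440],None,fx=3,fy=3))
im,d=look("a6");copper(im)
E
```

```text
t 6.93 tcp [610.4  61.5  12.4] fence [  13.7 -149. ] zyaw 13.47 F [-0.9 -4.5  2.9] down [ 0.001 -0.002 -1.   ]
copper n 28 angle deg -12.76 ctr [ 69.5 -46.2] ends (np.float64(-7.2), np.float64(5.2)) ext [-4.1  4. ] end pts [ 62.5 -44.7] [ 74.5 -47.4]
```

View pics/s6.png

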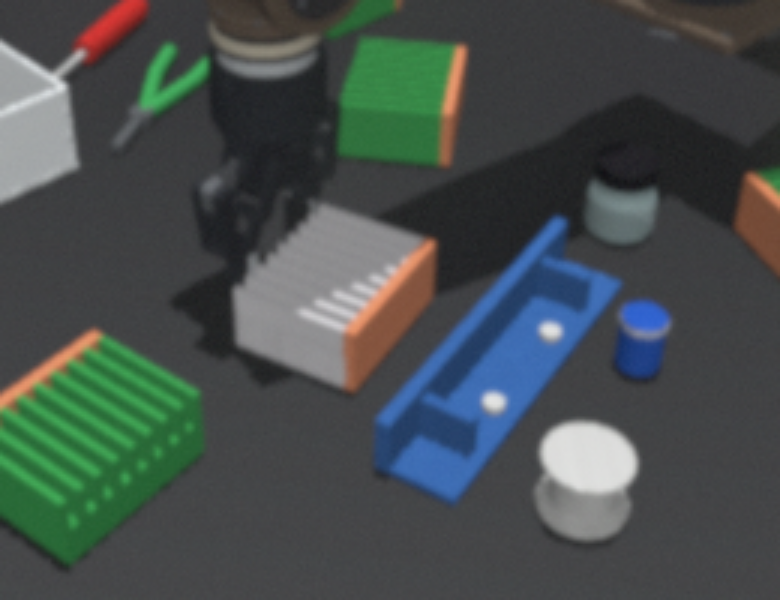

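View pics/a6.png

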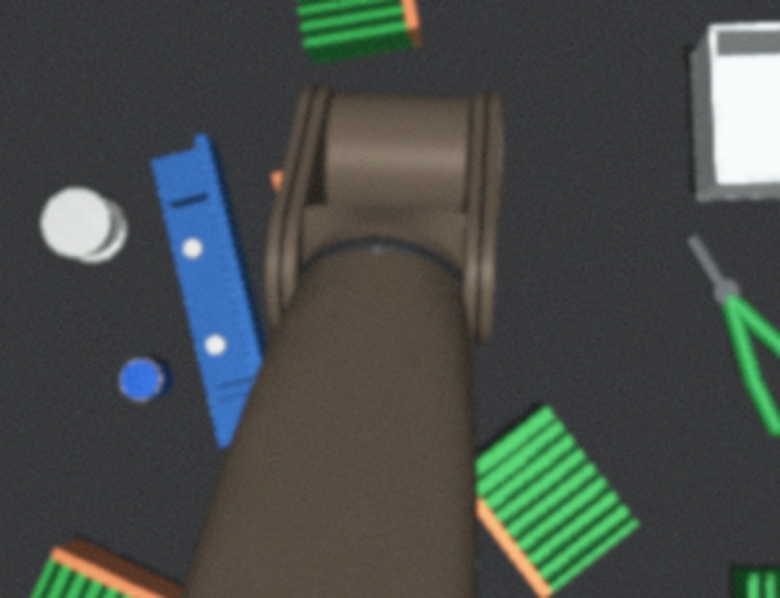

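```bash
cat >> h.py <<'E'
def sc(pts,z):
    c=np.array(pts)/3.+[180,150];P=ray("scene",c,z)[:,:2]*1000;q=np.array([tof(p) for p in P]);d=q[0]-q[1]
    print(q.round(1),"L",np.linalg.norm(d).round(1),"ang",np.degrees(np.arctan2(d[1],d[0])).round(1))
E
python3 - <<'E'
from h import *
sc([(345,331),(435,240)],.048)
sc([(352,391),(434,292)],0)
sc([(379,422),(560,217)],.04) # fence front top edge
E
```

```text
[[ 74.6 -49.7]
 [-37.  -49.7]] L 111.6 ang 0.0
[[ 74.  -44.5]
 [-40.9 -50.4]] L 115.1 ang 2.9
[[ 122.9    4.8]
 [-117.7    4.8]] L 240.6 ang 0.0
```

Request:
{"fn": "play_rows", "kwargs": {"steps": [{"claw": 6,"tx": -0.4,"ty": 0,"tz": 0,"ax": 0,"ay": 0,"az": 0},{"claw": 6,"tx": -0.8,"ty": 0,"tz": 0,"ax": 0,"ay": 0,"az": 0},{"claw": 6,"tx": -1.2,"ty": 0,"tz": 0,"ax": 0,"ay": 0,"az": 0},{"claw": 6,"tx": -1.6,"ty": 0,"tz": 0,"ax": 0,"ay": 0,"az": 0},{"claw": 6,"tx": -2,"ty": 0,"tz": 0,"ax": 0,"ay": 0,"az": 0},{"claw": 6,"tx": -2,"ty": 0,"tz": 0,"ax": 0,"ay": 0,"az": 0},{"claw": 6,"tx": -2,"ty": 0,"tz": 0,"ax": 0,"ay": 0,"az": 0},{"claw": 6,"tx": -2,"ty": 0,"tz": 0,"ax": 0,"ay": 0,"az": 0},{"claw": 6,"tx": -2,"ty": 0,"tz": 0,"ax": 0,"ay": 0,"az": 0}]}}

```text
time: 7.78
eef_pos: [0.6052, 0.0816, 0.0112]
tcp_rot: [-0.555, 0.438, -0.438, 0.555]
contact_force: [0.7, -1.0, 1.6]
opening: 0.705
```

```bash
python3 - <<'E'
from h import *
s=st();im,d=cams.read_camera("scene");cv2.imwrite("pics/s7.png",cv2.resize(im[150:350,180:440],None,fx=3,fy=3))
E
```

```text
t 7.78 tcp [605.2  81.6  11.2] fence [  13.3 -128.2] zyaw 13.39 F [ 0.7 -1.   1.6] down [ 0.     0.001 -1.   ]
```

View pics/s7.png

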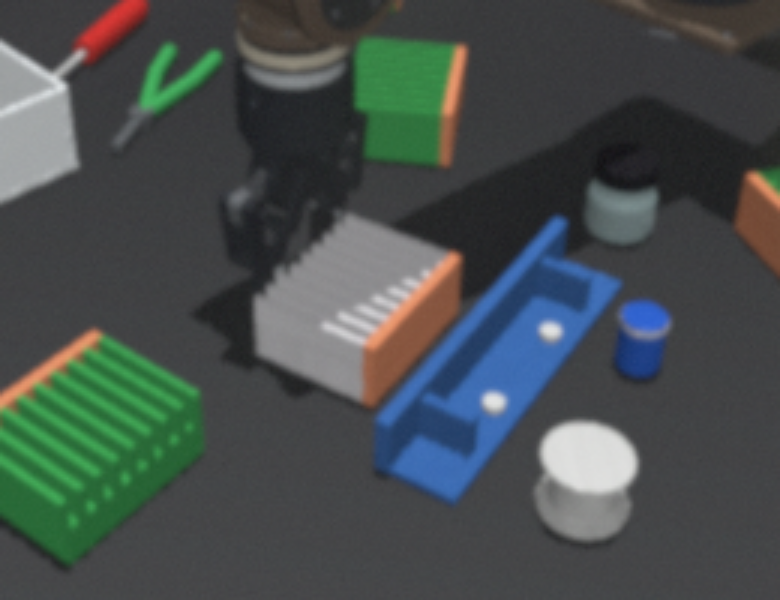

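Request:
{"fn": "play_rows", "kwargs": {"steps": [{"claw": 6,"tx": -0.4,"ty": 0,"tz": 0,"ax": 0,"ay": 0,"az": 0},{"claw": 6,"tx": -0.8,"ty": 0,"tz": 0,"ax": 0,"ay": 0,"az": 0},{"claw": 6,"tx": -1.2,"ty": 0,"tz": 0,"ax": 0,"ay": 0,"az": 0},{"claw": 6,"tx": -1.6,"ty": 0,"tz": 0,"ax": 0,"ay": 0,"az": 0},{"claw": 6,"tx": -1.9,"ty": 0,"tz": 0,"ax": 0,"ay": 0,"az": 0},{"claw": 6,"tx": -2.1,"ty": 0,"tz": 0,"ax": 0,"ay": 0,"az": 0},{"claw": 6,"tx": -2.3,"ty": 0,"tz": 0,"ax": 0,"ay": 0,"az": 0},{"claw": 6,"tx": -2.4,"ty": 0,"tz": 0,"ax": 0,"ay": 0,"az": 0},{"claw": 6,"tx": -2.5,"ty": 0,"tz": 0,"ax": 0,"ay": 0,"az": 0}]}}

```text
time: 8.58
eef_pos: [0.5991, 0.1058, 0.0111]
tcp_rot: [0.555, -0.438, 0.438, -0.555]
contact_force: [1.0, -3.6, -0.1]
opening: 0.702
```

```bash
python3 - <<'E'
from h import *
s=st();im,d=cams.read_camera("scene");cv2.imwrite("pics/s8.png",cv2.resize(im[150:350,180:440],None,fx=3,fy=3))
E
```

```text
t 8.58 tcp [599.1 105.8  11.1] fence [  12.9 -103.3] zyaw 13.42 F [ 1.  -3.6 -0.1] down [-0.001 -0.    -1.   ]
```

View pics/s8.png

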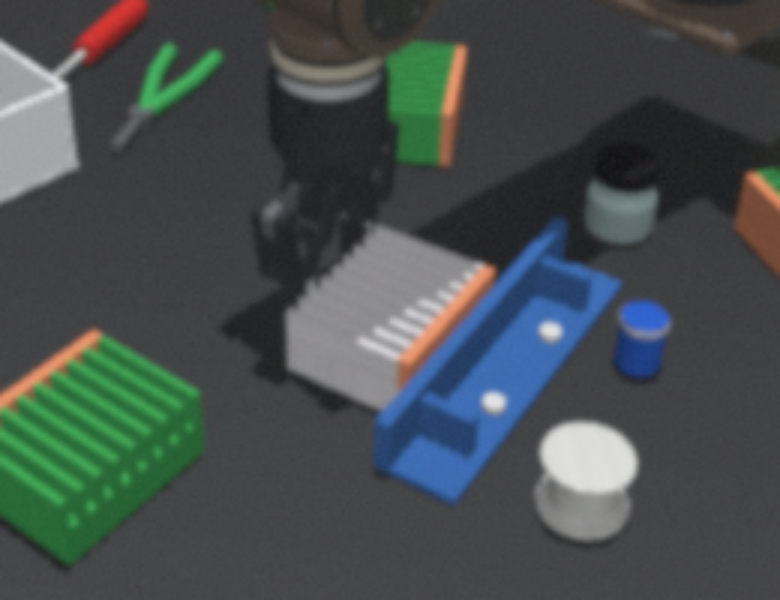

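Request:
{"fn": "play_rows", "kwargs": {"steps": [{"claw": 6,"tx": -0.1,"ty": 0,"tz": 0,"ax": 0,"ay": 0,"az": 0},{"claw": 6,"tx": -0.2,"ty": 0,"tz": 0,"ax": 0,"ay": 0,"az": 0},{"claw": 6,"tx": -0.3,"ty": 0,"tz": 0,"ax": 0,"ay": 0,"az": 0},{"claw": 6,"tx": -0.3,"ty": 0,"tz": 0,"ax": 0,"ay": 0,"az": 0}]}}

```text
time: 8.97
eef_pos: [0.5986, 0.1083, 0.0112]
tcp_rot: [0.555, -0.438, 0.438, -0.555]
contact_force: [1.2, -4.8, -1.6]
opening: 0.701
```

```bash
python3 - <<'E'
from h import *
s=st()
E
```

```text
t 8.97 tcp [598.6 108.3  11.2] fence [  13.  -100.8] zyaw 13.43 F [ 1.2 -4.8 -1.6] down [-0.    -0.001 -1.   ]
```

Request:
{"fn": "play_rows", "kwargs": {"steps": [{"claw": 6,"tx": -0.1,"ty": 0,"tz": 0,"ax": 0,"ay": 0,"az": 0},{"claw": 6,"tx": -0.2,"ty": 0,"tz": 0,"ax": 0,"ay": 0,"az": 0},{"claw": 6,"tx": -0.2,"ty": 0,"tz": 0,"ax": 0,"ay": 0,"az": 0}]}}

```text
time: 9.22
eef_pos: [0.5987, 0.1083, 0.0112]
tcp_rot: [0.556, -0.437, 0.439, -0.554]
contact_force: [2.4, -10.6, -2.6]
opening: 0.704
```

```bash
python3 - <<'E'
from h import *
s=st();im,d=cams.read_camera("scene");cv2.imwrite("pics/s9.png",cv2.resize(im[200:300,270:400],None,fx=6,fy=6,interpolation=cv2.INTER_CUBIC))
E
```

```text
t 9.22 tcp [598.7 108.3  11.2] fence [  13.  -100.8] zyaw 13.45 F [  2.4 -10.6  -2.6] down [ 0.    -0.004 -1.   ]
```

View pics/s9.png

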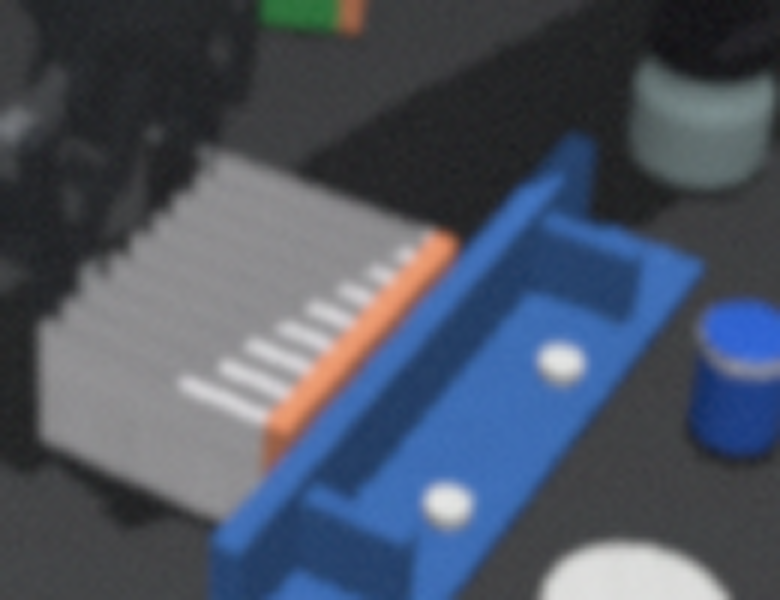

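The TCP has stopped and the force is up from 5 to 11 N, so the heat sink is against the fence. One slightly firmer press to square it, then I'll back off.

Request:
{"fn": "play_rows", "kwargs": {"steps": [{"claw": 6,"tx": -0.1,"ty": 0,"tz": 0,"ax": 0,"ay": 0,"az": 0},{"claw": 6,"tx": -0.2,"ty": 0,"tz": 0,"ax": 0,"ay": 0,"az": 0},{"claw": 6,"tx": -0.2,"ty": 0,"tz": 0,"ax": 0,"ay": 0,"az": 0},{"claw": 6,"tx": -0.2,"ty": 0,"tz": 0,"ax": 0,"ay": 0,"az": 0}]}}

```text
time: 9.6
eef_pos: [0.5987, 0.1083, 0.0113]
tcp_rot: [0.557, -0.436, 0.44, -0.554]
contact_force: [2.8, -16.4, -2.0]
opening: 0.705
```

```bash
python3 - <<'E'
from h import *
s=st()
E
```

```text
t 9.6 tcp [598.7 108.3  11.3] fence [  13.  -100.8] zyaw 13.47 F [  2.8 -16.4  -2. ] down [ 0.001 -0.007 -1.   ]
```

Request:
{"fn": "play_rows", "kwargs": {"steps": [{"claw": 6,"tx": 0.2,"ty": 0,"tz": 0,"ax": 0,"ay": 0,"az": 0},{"claw": 6,"tx": 1,"ty": 0,"tz": 0,"ax": 0,"ay": 0,"az": 0},{"claw": 6,"tx": 3,"ty": 0,"tz": 0,"ax": 0,"ay": 0,"az": 0},{"claw": 6,"tx": 5,"ty": 0,"tz": 0,"ax": 0,"ay": 0,"az": 0},{"claw": 6,"tx": 5,"ty": -4,"tz": 0,"ax": 0,"ay": 0,"az": 0},{"claw": 6,"tx": 5,"ty": -8,"tz": 0,"ax": 0,"ay": 0,"az": 0},{"claw": 6,"tx": 5,"ty": -12,"tz": 0,"ax": 0,"ay": 0,"az": 0},{"claw": 6,"tx": 9,"ty": -14,"tz": 0,"ax": 0,"ay": 0,"az": 0},{"claw": 6,"tx": 13,"ty": -15,"tz": 0,"ax": 0,"ay": 0,"az": 0},{"claw": 6,"tx": 17,"ty": -15,"tz": 0,"ax": 0,"ay": 0,"az": 0},{"claw": 6,"tx": 20,"ty": -15,"tz": 0,"ax": 0,"ay": 0,"az": 0},{"claw": 6,"tx": 21,"ty": -15,"tz": 0,"ax": 0,"ay": 0,"az": 0}]}}

```text
time: 10.6
eef_pos: [0.6475, -0.0953, 0.1623]
tcp_rot: [-0.554, 0.439, -0.44, 0.555]
contact_force: [0.9, 0.6, 0.5]
opening: 0.702
```

```bash
python3 - <<'E'
from h import *
s=st();im,d=look("a10");copper(im)
W=W_of(d);f=fence_pose(im,W);print(f)
print(hs_pose(im,(190,130,110,120)))
E
```

```text
t 10.6 tcp [647.5 -95.3 162.3] fence [  13.6 -310.1] zyaw 13.22 F [0.9 0.6 0.5] down [ 0.002  0.    -1.   ]
copper n 193 angle deg -0.03 ctr [22.1 -4.6] ends (np.float64(-54.9), np.float64(55.3)) ext [-4.4  3.4] end pts [-32.9  -4.6] [77.4 -4.6]
(array([0.9712982, 0.237865 ], dtype=float32), array([-0.237865 ,  0.9712982], dtype=float32), array([557.4796 , 208.38837], dtype=float32), array([-114.19347863, -112.13387405,  122.53495133,  124.96484105]), array([-7.39885304e+00, -6.39992678e+00,  1.14618402e-02,  1.20589715e+01,
        3.38216670e+01]))
(array([594.70874023, 163.22299194]), array([-0.23000397,  0.97318965], dtype=float32), array([-0.20373495,  0.9790261 ], dtype=float32), (114.94682312011719, 95.05662536621094), array([567.36225694, 199.40727481]))
```

View pics/a10.png

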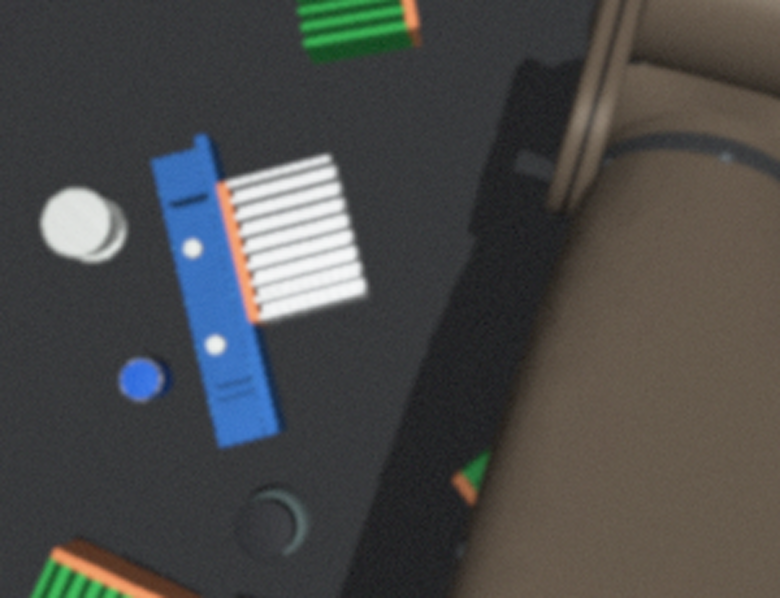

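The top view shows the copper edge, crop (218,183) to (253,322), flush along the fence and parallel to it (-0.03°). It lies within the fence's length (x from -33 to 77 mm), and the hand is clear. Handing in.

```bash
python3 -c "
from plant import ctrl
print(ctrl.sign_off())"
```

```text
the job is handed in; nothing more can be done
None
```

I pushed the heat sink round onto the fence and handed the job in after about 10.6 s; no verdict was reported. I never gripped it.

- **Turning:** I used the closed fingers against its side to turn it about 105° clockwise. The slightly opened hand then squared it with a two-finger push, and it was parallel to the fence with the copper face roughly 50 to 27 mm clear.
- **Final push:** I pushed it straight forward until the hand stopped against the fence at about 16 N, then drew the hand away.
- **Last checks:** From above, the copper edge was parallel to the fence within about 0.1°. The face was flush, running from about -33 to +77 mm along the fence, against its ±120 mm ends. The force reading was near zero with the hand about 0.2 m away. The spool, capacitor and jar looked unmoved; I saw no change in the pliers, tub or screwdriver in the side views during pushing, but did not check them in the final picture.
- **Checks that disagreed:**
  - While it was being squared, the side view gave 0° from the top edge and 3° from the bottom edge. The bottom edge is blurred, and both are inside the limit.
  - In the last picture a looser fit of the copper strip was about 1.5° off the edge fit.
  - Refitting the fence with the heat sink against it shifted its line by about 0.4°, because the blue was partly blurred by the copper.

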